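# Screw the loose cap home on the solvent tin

### The job

The blue tin has been put away with its red screw cap loose. Stand the tin squarely in the wooden cradle, which keeps it from turning, and let go of it; then take it by the cap and screw the cap fully home, clockwise seen from above. Leave the tin standing in the cradle with its cap tight, and leave the other tins and the tape roll where they are.

Things in the scene. Friction and masses are not known exactly. Their poses are not given: they have to be found in the camera images.
- tin_blue: blue metal tin with a red screw cap, loose, about 0.45 kg. Body 60 (its x) x 46 (y) x 95 (z) mm with vertical sides; the cap above it reaches to 121 mm. Origin: centre of its underside; z up. Grip the body across its 46 mm sides, high up, fingers passing the cap. A yellow mark on its top at the +x edge shows where the cap's yellow bar points when fully home.
- cap (a joint): angle of the red cap on the blue tin, rad: 0 is fully home (a firm stop), up to 2.7 unscrewed; starts between 1.8 and 2.4. Clockwise from above screws it home (value falls). About 0.1 N m of friction, enough to spin the tin when it stands free on the bench. The cap stays at one height and cannot come off.
- cap_top (a point): centre of the top face of the red cap on the blue tin, 121 mm above the tin's underside. The cap is a ribbed cylinder, 38 mm across and 21 mm high, its lower edge 5 mm above the tin's own top. The point's x axis runs along the yellow bar on the cap's top, from the centre outwards.
- cradle: wooden cradle fixed to the bench: base 120 (x) x 104 (y) x 8 mm, four low walls that rise to 32 mm above the bench round a well 68 (x) x 54 (y) mm, open above, 24 mm deep. Origin: centre of its underside, on the bench; z up. The tin stands in the well with its 60 mm side along the cradle's x, either way round, 4 mm free on each side.
- cradle_seat (a point): centre of the floor of the cradle's well, 8 mm above the bench, axes as the cradle's. The tin's underside rests here.
- tin_green: green tin, same shape and size as the blue tin (60 x 46 x 95 mm, 121 mm to the top of its closed black cap), loose, a bystander. Origin: centre of its underside; x along its 60 mm side, z up.
- tin_grey: grey tin, same shape and size as the blue tin (60 x 46 x 95 mm, 121 mm to the top of its closed white cap), loose, a bystander. Origin: centre of its underside; x along its 60 mm side, z up.
- tape_roll: yellow roll of tape lying flat, 80 mm across, hole 52 mm, 24 mm high, loose, a bystander. Origin: centre of its underside.
Mind the look-alikes: they are no part of the job. Several things look just like the cradle: the one meant starts farthest from the robot's base.

How it is judged:
By the outcome, as a careful person would: the job done as asked, in the order asked, and still so for the second after the job is handed in, with the robot touching nothing.
It also fails if it takes over 61 s, if anything falls off the work surface, if the arm or the gripper's body presses on something with over 40 N, if the wrist force passes 120 N, or if a joint passes its speed limit or range.

### The arm

A 7-joint arm with a two-finger parallel gripper is mounted at the origin on the work surface. World frame = base frame: x ahead of the robot, y to its left, z up, the work surface at z = 0. Lengths are in mm, angles in rad, forces in N, time in s.
With the tool pointing down it reaches from about 375 to 925 mm from the base axis. Payload 3.1 kg.
Tool frame: the origin (TCP) lies midway between the tips of the shut fingers; the grasp point (between the pads) lies 19 mm behind it; z points along the fingers, y is the line along which they close (so a half turn about z gives the same grasp; the last joint's range is limited). The gripper opens to 85 mm and grips with 20 to 120 N. Pads are 22 mm wide; open, the fingers measure 114 mm over their backs; the gripper's body (76 mm by 85 mm) begins 54 mm behind the grasp point. The pads swing forward as they close: fully open they stand 13 mm farther back than shut.
Start: joints at [1.162, 0.383, 0.044, 1.598, -0.018, 1.161, -0.05], TCP at [198.803, -618.854, 231.269] pointing down, gripper open.
Joint ranges: [-2.61, 2.61], [-0.41, 2.15], [-1.48, 1.57], [0, 2.5], [-1.57, 4.71], [0.05, 1.97], [-2.85, 2.85]. Speed limits (rad/s): [2.79, 2.79, 3.14, 3.14, 3.14, 3.14, 3.14].

### API

Orientations are given as [roll, pitch, yaw] about the fixed x, y, z axes, in that order (R = Rz(yaw) Ry(pitch) Rx(roll)).
In Python, from cell import bot, camera gives the robot as it stands. The module is installed in compiled form; this text tells all that it offers.
- The arm moves only by the tool servo_tool, never from a script. Its argument "commands" is a list of rows, each a list of 7 numbers: the shift along the tool's x, y, z as a fraction of full scale, then the turn, a rotation vector about the tool's x, y, z as a fraction of full scale, then the opening, from -1 (shut) to 1 (fully open). A call has 1 to 5 rows; each row shifts and turns the commanded pose from where the row before left it, along the tool's axes as they then stand; what a row does not reach is not made up. Full scale, the value 1, is 30 mm for a shift and 60 degrees for a turn. A row lasts 1/12 s, in which the tool goes at most 41.7 mm and 7.16 degrees, less where a joint would pass 70% of its speed; a pose out of reach is approached as far as the arm can. A call with a number of a shift or a turn outside -1 to 1 is refused whole. A call with a gripper value outside its range is refused whole. The fingers move at their own pace and stop on an object; "newtons" is the grip in N (left out, the last holds). Time passes only in rows, so rows that do not move let the fingers close. It gives the time, the measured TCP pose, the force, the opening and the grip force at its end, in the units of the state.
- bot.get_state(): the state, without advancing time (a new reading comes with each control period).
- camera(name): name is "side" or "top" or "wrist"; returns a dict with "image" (420x560x3 uint8, blue, green, red), "z_map" (420x560 float32, mm along the optical axis (not along the pixel's ray), 0 where there is no reading), "fx", "fy", "cx", "cy" (pixels), "world_from_camera" (4x4, takes a point from camera to world coordinates); the wrist camera has in their place "hand_eye" (4x4, takes a point from camera to tool coordinates, whose origin is the TCP and whose axes are the flange's). Camera axes: x right, y up, looking along -z (the intrinsics and any distortion apply to the point x, -y, -z); pixel columns grow to the right and rows downward; lengths in mm; the calibration is good to about 2 mm. A picture is of the moment at which its call begins: read the wrist's pose just before it.
- bot.finish_job(): hands the job in; it is judged then, once.
The state is a dict: "t": time; "joint_positions": joint angles; "qd": joint speeds; "joint_efforts": joint torques, N m; "eef_pos": TCP position; "orientation": TCP orientation; "force": force on the tool from outside, world axes, zero at the start; "moment": the same for the moment, N m; "opening": finger opening in mm; "grasp_force": force on a finger pad.
Only numpy, scipy, OpenCV 4.12 (cv2) and the standard library are available. Lean on these libraries where they do the work, as an engineer would, in place of code of your own. Each camera call takes 0.05 s, during which the arm holds its last target. There are 200 camera calls.

## Working session

There is one attempt and no reset: what is moved stays moved. The work goes in short steps, Python scripts to look and compute and a tool call to move; the robot and the scene stay as the last step left them, time stands still between calls to the robot, and variables do not carry over. Pictures are saved under pics/ and viewed, at most 10 in all, crops included, and the job is handed in when it is done.

Besides the shell and the picture viewer there is one more tool, called after "Emit:" by a JSON object that holds its "name" and its "arguments". servo_tool: Moves the arm, as the interface text tells. Shift numbers are shares of 30 mm and turn numbers shares of 60 degrees, none past 1 either way. Its arguments: {"type":"object","properties":{"commands":{"type":"array"},"newtons":{"type":"number"}},"required":["commands"]}

```bash
mkdir -p pics
cat > h.py <<'E'
import numpy as np, cv2
from cell import bot, camera
def world(c,T=None):
    z=c["z_map"]; v,u=np.mgrid[:z.shape[0],:z.shape[1]]
    x=(u-c["cx"])/c["fx"]*z; y=(v-c["cy"])/c["fy"]*z
    P=np.stack([x,-y,-z,np.ones_like(z)],-1)
    T=c["world_from_camera"] if T is None else T
    W=(P@np.asarray(T).T)[...,:3]; W[z==0]=np.nan
    return W
E
python3 - <<'E'
from h import *
s=bot.get_state(); print(s)
for n in("top","side"):
    c=camera(n); np.savez(n,**{k:v for k,v in c.items()}); cv2.imwrite(f"pics/{n}1.png",c["image"])
    print(n,c.keys(),c["fx"],np.round(c["world_from_camera"],3).tolist())
E
```

```text
{'t': 0.0, 'joint_positions': array([ 1.16219108,  0.38382374,  0.04384535,  1.59959532, -0.01791098,
        1.16118334, -0.04988547]), 'qd': array([-0.0019827 ,  0.00021719,  0.00100295,  0.00144188, -0.00114745,
       -0.00040442, -0.00042148]), 'joint_efforts': array([-1.70398321e-04, -4.33465719e+01,  1.02443028e+00, -2.49514478e+01,
        1.04700989e-02,  1.14328059e-02, -4.28263633e-06]), 'eef_pos': array([ 198.48725323, -617.95850146,  229.88471475]), 'orientation': array([-3.13897901e+00,  1.34256933e-04,  3.10884411e-01]), 'force': array([0.21933975, 0.08010279, 0.26894585]), 'moment': array([-0.02804494,  0.02417794, -0.02585375]), 'grasp_force': 0.0, 'opening': 85.32546870399655}
top dict_keys(['image', 'z_map', 'fx', 'fy', 'cx', 'cy', 'world_from_camera']) 449.9762937187432 [[-0.022, 0.989, -0.144, 377.946], [-1.0, -0.022, 0.002, 11.031], [-0.001, 0.144, 0.99, 919.179], [0.0, 0.0, 0.0, 1.0]]
side dict_keys(['image', 'z_map', 'fx', 'fy', 'cx', 'cy', 'world_from_camera']) 441.96463199954263 [[-0.705, 0.411, -0.577, -42.26], [-0.709, -0.402, 0.58, 538.107], [0.007, 0.818, 0.575, 643.481], [0.0, 0.0, 0.0, 1.0]]
```

View pics/top1.png

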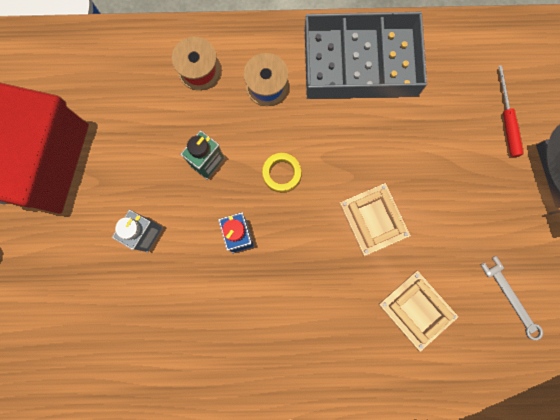

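View pics/side1.png

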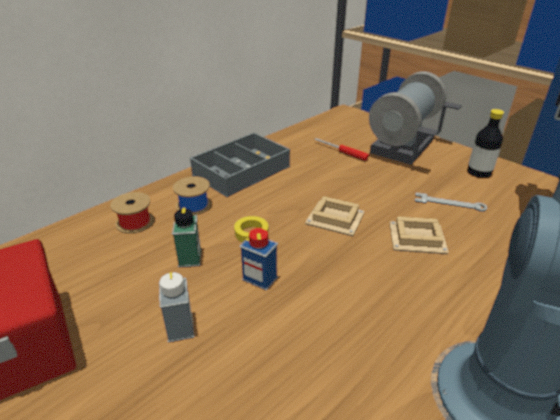

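The top view shows the blue tin at (235,232), its red cap bar pointing lower-left and the yellow mark at the top (230,218). The cradles are at (375,219) and (420,311), with the tape roll at (282,172) and the green tin at (200,150). The side view agrees.

```bash
cat > m.py <<'E'
from h import *
c=dict(np.load("top.npz")); W=world(c); im=c["image"]
hsv=cv2.cvtColor(im,cv2.COLOR_BGR2HSV)
def rect(m,name):
    p=W[m][:,:2].astype(np.float32); r=cv2.minAreaRect(p); print(name,len(p),np.round(W[m].mean(0),1),r)
def box(u0,u1,v0,v1):
    m=np.zeros(im.shape[:2],bool); m[v0:v1,u0:u1]=1; return m
Z=W[...,2]
for n,b in (("blue",box(205,265,195,260)),("green",box(170,230,120,185)),("grey",box(100,170,195,260))):
    rect(b&(Z>88)&(Z<101),n+" top"); rect(b&(Z>113)&(Z<128),n+" cap")
for n,b in (("cr1",box(330,420,175,265)),("cr2",box(370,470,260,360))):
    rect(b&(Z>27)&(Z<38),n); rect(b&(Z>27-24)&(Z<14),n+" low")
    # well: base inside
    m=b&(Z>27)&(Z<38); print(np.nanpercentile(Z[m],[5,50,95]), 'dist',np.hypot(*W[m].mean(0)[:2]))
rect(box(255,310,145,200)&(Z>16)&(Z<30),"tape")
y=(hsv[...,0]>20)&(hsv[...,0]<35)&(hsv[...,1]>150)&(hsv[...,2]>150)&box(205,265,195,260)
for v,u in np.argwhere(y): print(u,v,np.round(W[v,u]),end=';')
E
python3 m.py
```

```text
blue top 444 [467.7  94.   95.1] ((469.9877624511719, 95.94404602050781), (60.628875732421875, 46.54902648925781), 14.943543434143066)
blue cap 367 [469.5  95.3 121.3] ((469.7552795410156, 95.271240234375), (37.96807098388672, 37.340431213378906), 25.04681396484375)
green top 423 [621.7 158.1  95. ] ((627.1061401367188, 160.87713623046875), (47.392059326171875, 60.72455596923828), 50.78312683105469)
green cap 357 [625.7 160.3 121.2] ((626.5867309570312, 160.6359405517578), (38.376102447509766, 37.30693054199219), 3.3401522636413574)
grey top 458 [475.2 281.3  94.9] ((477.0731201171875, 286.67822265625), (47.38296890258789, 60.968196868896484), 59.74257278442383)
grey cap 384 [476.6 285.8 121.1] ((477.2823181152344, 286.50604248046875), (38.442989349365234, 36.739742279052734), 3.433502197265625)
cr1 1058 [ 497.8 -181.7   31.9] ((498.46240234375, -181.66561889648438), (95.91979217529297, 82.30856323242188), 22.127275466918945)
cr1 low 2063 [ 497.3 -179.1    7.8] ((498.3094482421875, -182.51266479492188), (183.51536560058594, 185.67787170410156), 87.92156219482422)
[28.76027209 32.0565
[... 550 characters left out ...]
231 217 [495. 102.  96.];230 218 [493. 104.  97.];231 218 [494. 102.  96.];230 219 [492. 104.  96.];231 219 [489. 100. 118.];231 230 [468.  99. 123.];230 231 [467. 101. 120.];231 231 [466.  99. 123.];232 231 [466.  98. 122.];229 232 [465. 103. 121.];230 232 [465. 101. 122.];231 232 [465.  99. 124.];232 232 [465.  98. 120.];229 233 [463. 103. 123.];230 233 [463. 101. 123.];231 233 [463.  99. 122.];228 234 [461. 105. 122.];229 234 [461. 103. 123.];230 234 [461. 101. 121.];227 235 [459. 106. 124.];228 235 [459. 104. 125.];229 235 [460. 103. 121.];230 235 [459. 101. 125.];227 236 [458. 106. 123.];228 236 [458. 105. 121.];229 236 [458. 103. 121.];227 237 [456. 106. 123.];228 237 [456. 105. 121.];
```

Emit:
{"name": "servo_tool", "arguments": {"commands": [[0.3, -0.8, 0, 0, 0, 0.047, 1], [0.7, -0.96, 0, 0, 0, 0, 1], [0.7, -0.96, 0, 0, 0, 0, 1], [0.7, -0.96, 0, 0, 0, 0, 1], [0.7, -0.96, 0, 0, 0, 0, 1]]}}

```text
t: 0.52
eef_pos: [251.4, -458.3, 230.6]
orientation: [-3.14, 0.0, 0.261]
force: [0.6, 0.3, 0.5]
opening: 85.6
grasp_force: 0.0
```

Emit:
{"name": "servo_tool", "arguments": {"commands": [[0.7, -0.96, 0, 0, 0, 0, 1], [0.7, -0.96, 0, 0, 0, 0, 1], [0.7, -0.96, 0, 0, 0, 0, 1], [0.7, -0.96, 0, 0, 0, 0, 1], [0.7, -0.96, 0, 0, 0, 0, 1]]}}

```text
t: 0.93
eef_pos: [315.5, -292.0, 230.9]
orientation: [-3.141, 0.0, 0.261]
force: [0.5, 0.5, 0.5]
opening: 85.3
grasp_force: 0.0
```

Emit:
{"name": "servo_tool", "arguments": {"commands": [[0.7, -0.96, 0, 0, 0, 0, 1], [0.7, -0.96, 0, 0, 0, 0, 1], [0.7, -0.96, 0, 0, 0, 0, 1], [0.7, -0.96, 0, 0, 0, 0, 1], [0, 0, 0, 0, 0, 0, 1]]}}

```text
t: 1.35
eef_pos: [369.1, -153.9, 231.3]
orientation: [-3.14, -0.001, 0.273]
force: [-0.0, 0.0, -0.6]
opening: 85.4
grasp_force: 0.0
```

```bash
cat >> h.py <<'E'
from scipy.spatial.transform import Rotation as Rn
def wrist():
    s=bot.get_state(); c=camera("wrist"); T=np.eye(4)
    T[:3,:3]=Rn.from_euler("xyz",s["orientation"]).as_matrix(); T[:3,3]=s["eef_pos"]
    return s,c,world(c,T@np.asarray(c["hand_eye"]))
E
python3 - <<'E'
from h import *
s,c,W=wrist(); print(s["eef_pos"],s["orientation"],s["joint_positions"],np.round(c["hand_eye"],3).tolist())
Z=W[...,2]; m=(Z>27)&(Z<37)&(np.hypot(W[...,0]-498,W[...,1]+182)<80)
print(m.sum(),cv2.minAreaRect(W[m][:,:2].astype(np.float32)))
cv2.imwrite("pics/w1.png",c["image"])
E
```

```text
[ 369.11803634 -153.90230333  231.28331715] [-3.13984464e+00 -1.43905699e-03  2.72981725e-01] [ 0.68915417 -0.09192739 -0.37213872  2.14042474 -0.04026185  1.08694865
 -0.96063721] [[0.001, 0.961, 0.276, 71.755], [1.0, -0.001, 0.0, 0.069], [0.001, 0.276, -0.961, -142.501], [0.0, 0.0, 0.0, 1.0]]
5589 ((498.7335510253906, -180.9815673828125), (96.2802963256836, 82.15097045898438), 22.117916107177734)
```

View pics/w1.png

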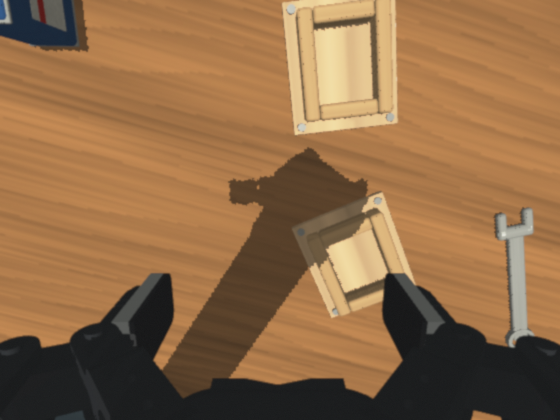

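The wrist view shows the wanted cradle at (343,65) and the nearer one at (360,265). The cradle pose agrees between the two cameras to about 1 mm.

Emit:
{"name": "servo_tool", "arguments": {"commands": [[0.68, -0.9, 0, 0, 0, 0, 1], [0.68, -0.9, 0, 0, 0, 0, 1], [0.68, -0.9, 0, 0, 0, 0, 1], [0.68, -0.9, 0, 0, 0, 0, 1], [0, 0, 0, 0, 0, 0, 1]]}}

```text
t: 1.82
eef_pos: [419.9, -29.7, 231.8]
orientation: [-3.139, -0.003, 0.27]
force: [0.1, -0.3, 0.1]
opening: 85.3
grasp_force: 0.0
```

```bash
cat > tin.py <<'E'
from h import *
s,c,W=wrist(); print(s["t"],s["eef_pos"],s["orientation"],s["joint_positions"])
Z=W[...,2]
for a,b in((88,101),(115,126)):
    m=(Z>a)&(Z<b)&(np.hypot(W[...,0]-470,W[...,1]-96)<45); print(m.sum(),cv2.minAreaRect(W[m][:,:2].astype(np.float32)) if m.any() else 0)
E
python3 tin.py
```

```text
1.8167 [419.89766774 -29.71179298 231.81476736] [-3.13942412 -0.00323701  0.27029848] [ 0.54793491 -0.04281717 -0.55243014  2.09301392 -0.02876807  1.0826512
 -1.29114637]
2678 ((470.275390625, 96.57571411132812), (60.663116455078125, 47.389888763427734), 15.14383316040039)
2670 ((470.75640869140625, 96.20396423339844), (39.38063049316406, 38.46377944946289), 22.84804916381836)
```

Emit:
{"name": "servo_tool", "arguments": {"commands": [[0.68, -0.9, 0, 0, 0, 0, 1], [0.68, -0.9, 0, 0, 0, 0, 1], [0.68, -0.9, 0, 0, 0, 0, 1], [0.66, -0.92, 0, 0, 0, 0, 1], [0, 0, 0, 0, 0, 0.01, 1]]}}

```text
t: 2.28
eef_pos: [469.6, 95.8, 231.8]
orientation: [-3.137, -0.003, 0.258]
force: [-0.8, 0.2, 0.5]
opening: 85.4
grasp_force: 0.0
```

Emit:
{"name": "servo_tool", "arguments": {"commands": [[0, 0, 1, 0, 0, 0, 1], [0, 0, 0.5, 0, 0, 0, 1], [0, 0, 0, 0, 0, 0, 1], [0, 0, 0, 0, 0, 0, 1]]}}

```text
t: 2.62
eef_pos: [467.0, 88.1, 185.1]
orientation: [3.142, 0.003, 0.249]
force: [1.1, -0.3, 0.6]
opening: 85.1
grasp_force: 0.0
```

```bash
python3 tin.py
```

```text
2.6167 [467.01922542  88.12387528 185.14849161] [3.14157422 0.00341671 0.24866852] [ 0.37027454  0.16135318 -0.68524983  2.0220292   0.12082602  1.00095763
 -1.69646427]
2552 ((470.49176025390625, 96.96458435058594), (60.576271057128906, 46.273277282714844), 15.132450103759766)
2941 ((470.56854248046875, 96.79595184326172), (39.253883361816406, 38.858985900878906), 45.77455139160156)
```

Emit:
{"name": "servo_tool", "arguments": {"commands": [[0.19, -0.25, 0, 0, 0, -0.014, 1], [0, 0, 0, 0, 0, 0, 1]]}}

```text
t: 2.83
eef_pos: [473.4, 100.5, 187.9]
orientation: [-3.141, -0.004, 0.267]
force: [-0.3, 0.3, 0.2]
opening: 85.3
grasp_force: 0.0
```

Emit:
{"name": "servo_tool", "arguments": {"commands": [[0, 0, 0.4, 0, 0, 0, 1], [0, 0, 0.4, 0, 0, 0, 1], [0, 0, 0, 0, 0, 0, 1]]}}

```text
t: 3.08
eef_pos: [469.4, 98.2, 159.5]
orientation: [-3.141, 0.005, 0.266]
force: [-0.3, 0.1, -0.7]
opening: 85.4
grasp_force: 0.0
```

Emit:
{"name": "servo_tool", "arguments": {"commands": [[0, 0, 0, 0, 0, 0, 1], [0, 0, 0, 0, 0, 0, 1], [0, 0, 0, 0, 0, 0, 1]]}}

```text
t: 3.33
eef_pos: [471.7, 99.0, 162.4]
orientation: [-3.142, -0.0, 0.266]
force: [0.1, -0.4, -0.3]
opening: 85.3
grasp_force: 0.0
```

Emit:
{"name": "servo_tool", "arguments": {"commands": [[0, 0, 0, 0, 0, 0, 1], [0, 0, 0, 0, 0, 0, 1]]}}

```text
t: 3.5
eef_pos: [471.9, 99.1, 162.7]
orientation: [3.141, -0.001, 0.266]
force: [-0.3, -0.0, 0.6]
opening: 85.4
grasp_force: 0.0
```

Emit:
{"name": "servo_tool", "arguments": {"commands": [[-0.07, 0.07, 0.3, 0, 0, 0, 1], [0, 0, 0.4, 0, 0, 0, 1], [0, 0, 0.4, 0, 0, 0, 1], [0, 0, 0.4, 0, 0, 0, 1], [0, 0, 0.4, 0, 0, 0, 1]]}}

```text
t: 3.92
eef_pos: [469.3, 96.2, 103.4]
orientation: [-3.141, 0.002, 0.266]
force: [0.4, 0.5, -0.3]
opening: 85.2
grasp_force: 0.0
```

Emit:
{"name": "servo_tool", "arguments": {"commands": [[0, 0, 0.4, 0, 0, 0, 1], [0, 0, 0.4, 0, 0, 0, 1], [0, 0, 0.3, 0, 0, 0, 1], [0, 0, 0.2, 0, 0, 0, 1], [0, 0, 0.1, 0, 0, 0, 1]]}}

```text
t: 4.33
eef_pos: [469.5, 96.4, 62.0]
orientation: [-3.141, 0.002, 0.266]
force: [0.2, -0.0, 0.0]
opening: 85.4
grasp_force: 0.0
```

Emit:
{"name": "servo_tool", "arguments": {"commands": [[0, 0, 0, 0, 0, 0, 1], [0, 0, 0, 0, 0, 0, 1], [0, 0, 0, 0, 0, 0, 1], [0, 0, 0, 0, 0, 0, 1]]}}

```text
t: 4.67
eef_pos: [470.8, 96.5, 64.0]
orientation: [3.141, -0.002, 0.266]
force: [0.1, -0.3, 0.2]
opening: 85.1
grasp_force: 0.0
```

Emit:
{"name": "servo_tool", "arguments": {"commands": [[0, 0, 0.13, 0, 0, 0, 1], [0, 0, 0, 0, 0, 0, -1], [0, 0, 0, 0, 0, 0, -1], [0, 0, 0, 0, 0, 0, -1], [0, 0, 0, 0, 0, 0, -1]], "newtons": 50}}

```text
t: 5.08
eef_pos: [470.4, 96.6, 59.6]
orientation: [-3.141, -0.001, 0.266]
force: [0.6, 0.3, 1.6]
opening: 45.4
grasp_force: 52.5
```

Emit:
{"name": "servo_tool", "arguments": {"commands": [[0, 0, 0, 0, 0, 0, -1], [0, 0, 0, 0, 0, 0, -1], [0, 0, 0, 0, 0, 0, -1], [0, 0, 0, 0, 0, 0, -1], [0, 0, 0, 0, 0, 0, -1]]}}

```text
t: 5.5
eef_pos: [470.4, 96.6, 59.6]
orientation: [-3.141, -0.001, 0.266]
force: [1.1, 0.1, 2.3]
opening: 45.6
grasp_force: 52.4
```

Emit:
{"name": "servo_tool", "arguments": {"commands": [[0, 0, -0.3, 0, 0, 0, -1], [0, 0, -0.6, 0, 0, 0, -1], [0, 0, -0.6, 0, 0, 0, -1], [0, 0, -0.6, 0, 0, -0.055, -1], [0, 0, -0.6, 0, 0, -0.06, -1]]}}

```text
t: 5.92
eef_pos: [468.0, 95.7, 139.9]
orientation: [-3.141, 0.004, 0.389]
force: [-0.1, 0.4, -5.5]
opening: 45.4
grasp_force: 52.6
```

Emit:
{"name": "servo_tool", "arguments": {"commands": [[-0.13, 0.45, 0, 0, 0, 0, -1], [-0.26, 0.8, 0, 0, 0, 0, -1], [-0.26, 0.8, 0, 0, 0, 0, -1], [-0.26, 0.8, 0, 0, 0, 0, -1], [-0.26, 0.8, 0, 0, 0, 0, -1]]}}

```text
t: 6.33
eef_pos: [476.6, -19.6, 139.3]
orientation: [-3.14, 0.004, 0.387]
force: [-0.0, -0.8, -6.0]
opening: 45.2
grasp_force: 52.8
```

Emit:
{"name": "servo_tool", "arguments": {"commands": [[-0.26, 0.8, 0, 0, 0, 0, -1], [-0.26, 0.8, 0, 0, 0, 0, -1], [-0.26, 0.8, 0, 0, 0, 0, -1], [-0.26, 0.8, 0, 0, 0, 0, -1], [-0.26, 0.8, 0, 0, 0, 0, -1]]}}

```text
t: 6.75
eef_pos: [485.5, -145.1, 139.1]
orientation: [-3.139, 0.003, 0.386]
force: [-0.8, 0.2, -5.9]
opening: 45.2
grasp_force: 52.8
```

Emit:
{"name": "servo_tool", "arguments": {"commands": [[-0.15, 0.7, 0, 0, 0, 0, -1], [-0.05, 0.4, 0, 0, 0, 0, -1], [0, 0, 0, 0, 0, 0, -1], [0, 0, 0, 0, 0, 0, -1], [0, 0, 0, 0, 0, 0, -1]]}}

```text
t: 7.17
eef_pos: [494.1, -174.7, 139.7]
orientation: [-3.139, 0.001, 0.388]
force: [0.2, 0.9, -6.4]
opening: 45.5
grasp_force: 52.8
```

Emit:
{"name": "servo_tool", "arguments": {"commands": [[0, 0, 0, 0, 0, 0, -1], [0, 0, 0, 0, 0, 0, -1]]}}

```text
t: 7.33
eef_pos: [494.7, -174.9, 140.2]
orientation: [-3.141, 0.0, 0.389]
force: [-0.1, -0.5, -4.8]
opening: 45.0
grasp_force: 52.8
```

Emit:
{"name": "servo_tool", "arguments": {"commands": [[0.04, 0.25, 0, 0, 0, 0, -1], [0, 0, 0.6, 0, 0, 0, -1], [0, 0, 0.35, 0, 0, 0, -1], [0, 0, 0, 0, 0, 0, -1], [0, 0, 0, 0, 0, 0, -1]]}}

```text
t: 7.75
eef_pos: [497.4, -182.9, 110.7]
orientation: [-3.139, 0.003, 0.387]
force: [0.1, -0.3, -5.7]
opening: 45.3
grasp_force: 52.6
```

Emit:
{"name": "servo_tool", "arguments": {"commands": [[0, 0, 0, 0, 0, 0, -1], [0, 0, 0, 0, 0, 0, -1], [0, 0, 0, 0, 0, 0, -1]]}}

```text
t: 8.0
eef_pos: [499.4, -183.5, 112.7]
orientation: [3.141, -0.001, 0.386]
force: [-0.2, -0.3, -5.7]
opening: 45.4
grasp_force: 52.7
```

```bash
cat > fit.py <<'E'
from h import *
s,c,W=wrist(); print(s["t"],s["eef_pos"],s["orientation"],s["joint_positions"])
t=camera("top"); Wt=world(t)
# cap in top view, tin top in wrist view
for n,X,im in(("w",W,c["image"]),("t",Wt,t["image"])):
    Z=X[...,2]; near=np.hypot(X[...,0]-498.6,X[...,1]+181.3)<75
    hsv=cv2.cvtColor(im,cv2.COLOR_BGR2HSV)
    blue=near&(hsv[...,0]>100)&(hsv[...,0]<130)&(hsv[...,1]>120)&(Z>60)
    red=near&((hsv[...,0]<6)|(hsv[...,0]>174))&(hsv[...,1]>150)
    wal=near&(Z>28)&(Z<36)
    for k,m in(("blue",blue),("red",red),("wall",wal)):
        if m.sum()>20:
            q=m&(Z>np.nanpercentile(Z[m],90)-8); print(n,k,q.sum(),np.round(np.nanmedian(Z[q]),1),cv2.minAreaRect(X[q][:,:2].astype(np.float32)))
cv2.imwrite("pics/wf%d.png"%(s["t"]*100),c["image"]); cv2.imwrite("pics/tf%d.png"%(s["t"]*100),cv2.resize(t["image"][150:290,300:450],None,fx=4,fy=4))
E
python3 fit.py; ls pics
```

```text
8.0 [ 499.44280353 -183.52953409  112.66952012] [ 3.14054694e+00 -1.10982881e-03  3.86436378e-01] [ 0.72037524  0.35378067 -0.512967    1.96007876  0.22252045  0.88094254
 -1.09283447]
w blue 5373 147.8 ((514.4021606445312, -177.77284240722656), (29.677520751953125, 42.14179611206055), 21.930408477783203)
w red 7912 173.6 ((508.1077880859375, -179.0487823486328), (21.71359634399414, 38.718711853027344), 30.732093811035156)
w wall 4585 31.6 ((515.753662109375, -174.322021484375), (59.47639465332031, 82.1847152709961), 22.277742385864258)
t wall 750 32.1 ((498.30401611328125, -181.39535522460938), (96.01437377929688, 81.9117431640625), 22.27609634399414)
side1.png
tf800.png
top1.png
w1.png
wf800.png
```

Emit:
{"name": "servo_tool", "arguments": {"commands": [[-0.02, -0.08, 0, 0, 0, 0, -1], [0, 0, 0.3, 0, 0, 0, -1], [0, 0, 0, 0, 0, 0, -1], [0, 0, 0, 0, 0, 0, -1], [0, 0, 0, 0, 0, 0, -1]]}}

```text
t: 8.52
eef_pos: [497.0, -181.3, 102.5]
orientation: [-3.141, 0.001, 0.386]
force: [-0.1, 0.0, -5.9]
opening: 45.3
grasp_force: 52.7
```

Emit:
{"name": "servo_tool", "arguments": {"commands": [[0, 0, 0, 0, 0, 0, -1], [0, 0, 0, 0, 0, 0, -1]]}}

```text
t: 8.68
eef_pos: [497.5, -181.5, 103.0]
orientation: [3.141, -0.0, 0.386]
force: [0.5, 0.8, -5.1]
opening: 45.5
grasp_force: 52.7
```

Emit:
{"name": "servo_tool", "arguments": {"commands": [[0.02, 0, 0.17, 0, 0, 0, -1], [0, 0, 0.17, 0, 0, 0, -1], [0, 0, 0.17, 0, 0, 0, -1], [0, 0, 0.17, 0, 0, 0, -1], [0, 0, 0.17, 0, 0, 0, -1]]}}

```text
t: 9.1
eef_pos: [497.5, -181.1, 76.5]
orientation: [-3.141, 0.001, 0.386]
force: [0.4, 0.2, -4.9]
opening: 45.4
grasp_force: 52.9
```

Emit:
{"name": "servo_tool", "arguments": {"commands": [[0, 0, 0, 0, 0, 0, -1], [0, 0, 0, 0, 0, 0, -1], [0, 0, 0, 0, 0, 0, -1], [0, 0, 0, 0, 0, 0, -1]]}}

```text
t: 9.43
eef_pos: [498.2, -181.3, 77.7]
orientation: [3.141, -0.001, 0.386]
force: [-0.1, 0.4, -5.4]
opening: 45.4
grasp_force: 52.8
```

Bottom is at about 18 mm, inside the walls without contact. Lower the rest.

Emit:
{"name": "servo_tool", "arguments": {"commands": [[0, 0, 0.1, 0, 0, 0, -1], [0, 0, 0.1, 0, 0, 0, -1], [0, 0, 0.08, 0, 0, 0, -1], [0, 0, 0.03, 0, 0, 0, -1], [0, 0, 0, 0, 0, 0, -1]]}}

```text
t: 9.85
eef_pos: [497.6, -181.1, 67.8]
orientation: [-3.141, 0.0, 0.386]
force: [0.1, -0.1, -4.7]
opening: 45.3
grasp_force: 53.0
```

Emit:
{"name": "servo_tool", "arguments": {"commands": [[0, 0, 0, 0, 0, 0, -1], [0, 0, 0, 0, 0, 0, -1], [0, 0, 0, 0, 0, 0, -1]]}}

```text
t: 10.1
eef_pos: [497.9, -181.2, 68.1]
orientation: [3.142, -0.0, 0.386]
force: [0.1, 0.3, -5.0]
opening: 45.4
grasp_force: 53.0
```

Emit:
{"name": "servo_tool", "arguments": {"commands": [[0, 0, 0.04, 0, 0, 0, -1], [0, 0, 0, 0, 0, 0, -1], [0, 0, 0, 0, 0, 0, -1], [0, 0, 0, 0, 0, 0, -1], [0, 0, 0, 0, 0, 0, -1]]}}

```text
t: 10.52
eef_pos: [498.1, -181.3, 67.6]
orientation: [3.141, -0.0, 0.386]
force: [-2.5, 0.6, 4.6]
opening: 45.4
grasp_force: 53.8
```

Emit:
{"name": "servo_tool", "arguments": {"commands": [[0, 0, 0, 0, 0, 0, 1], [0, 0, 0, 0, 0, 0, 1], [0, 0, 0, 0, 0, 0, 1], [0, 0, 0, 0, 0, 0, 1], [0, 0, 0, 0, 0, 0, 1]]}}

```text
t: 10.93
eef_pos: [498.3, -181.3, 67.0]
orientation: [3.141, -0.001, 0.386]
force: [0.4, 0.4, -0.1]
opening: 85.1
grasp_force: 0.0
```

Emit:
{"name": "servo_tool", "arguments": {"commands": [[0, 0, -0.2, 0, 0, 0, 1], [0, 0, -0.5, 0, 0, 0, 1], [0, 0, -0.6, 0, 0, 0, 1], [0, 0, -0.6, 0, 0, 0, 1], [0, 0, -0.6, 0, 0, 0, 1]]}}

```text
t: 11.35
eef_pos: [497.8, -181.0, 142.9]
orientation: [-3.141, -0.0, 0.387]
force: [0.2, -0.7, -0.5]
opening: 85.4
grasp_force: 0.0
```

Emit:
{"name": "servo_tool", "arguments": {"commands": [[0, 0, -0.6, 0, 0, 0, 1], [0, 0, -0.6, 0, 0, 0, 1], [0, 0, 0, 0, 0, 0, 1], [0, 0, 0, 0, 0, 0, 1], [0, 0, 0, 0, 0, 0, 1]]}}

```text
t: 11.77
eef_pos: [497.3, -181.1, 177.3]
orientation: [-3.141, 0.001, 0.386]
force: [-1.1, 0.4, -0.7]
opening: 85.2
grasp_force: 0.0
```

```bash
python3 fit.py; ls pics
```

```text
11.7667 [ 497.29343806 -181.09357911  177.34526369] [-3.14112761e+00  7.55901231e-04  3.86295350e-01] [ 0.74929711  0.26149399 -0.53913793  1.91662043  0.15786545  1.00579386
 -1.04437676]
w blue 1299 102.8 ((498.9072570800781, -181.1204833984375), (54.63624954223633, 41.13648223876953), 22.19028091430664)
w red 2993 128.8 ((499.4036560058594, -180.9386444091797), (38.32530212402344, 37.826560974121094), 21.635040283203125)
w wall 4187 31.6 ((499.20965576171875, -180.88397216796875), (94.88001251220703, 82.1709976196289), 22.138126373291016)
t red 33 129.1 ((503.5390625, -195.51571655273438), (22.920230865478516, 65.91473388671875), 45.12923812866211)
t wall 772 32.1 ((498.44287109375, -181.77696228027344), (96.08646392822266, 82.53321838378906), 22.369905471801758)
side1.png
tf1176.png
tf800.png
top1.png
w1.png
wf1176.png
wf800.png
```

Emit:
{"name": "servo_tool", "arguments": {"commands": [[0, 0, 0, 0, 0, -0.11, 1], [0, 0, 0, 0, 0, -0.115, 1], [0, 0, 0, 0, 0, -0.115, 1], [0, 0, 0, 0, 0, -0.115, 1], [0, 0, 0, 0, 0, -0.115, 1]]}}

```text
t: 12.28
eef_pos: [496.9, -180.9, 176.5]
orientation: [-3.139, 0.0, 0.989]
force: [-0.4, -0.8, 0.2]
opening: 85.6
grasp_force: 0.0
```

Emit:
{"name": "servo_tool", "arguments": {"commands": [[0, 0, 0, 0, 0, -0.115, 1], [0, 0, 0, 0, 0, -0.115, 1], [0, 0, 0, 0, 0, -0.115, 1], [0, 0, 0, 0, 0, -0.115, 1], [0, 0, 0, 0, 0, -0.115, 1]]}}

```text
t: 12.7
eef_pos: [496.9, -180.9, 176.5]
orientation: [-3.139, -0.001, 1.591]
force: [0.1, 0.2, -0.6]
opening: 85.3
grasp_force: 0.0
```

Emit:
{"name": "servo_tool", "arguments": {"commands": [[0, 0, 0, 0, 0, -0.115, 1], [0, 0, 0.6, 0, 0, -0.115, 1], [0, 0, 0, 0, 0, 0, 1], [0, 0, 0, 0, 0, 0, 1], [0, 0, 0, 0, 0, 0, 1]]}}

```text
t: 13.12
eef_pos: [497.4, -181.0, 159.4]
orientation: [-3.141, -0.001, 1.824]
force: [-0.2, -0.6, 0.9]
opening: 85.3
grasp_force: 0.0
```

Emit:
{"name": "servo_tool", "arguments": {"commands": [[0, 0, 0, 0, 0, 0, 1], [0, 0, 0, 0, 0, 0, 1], [0, 0, 0, 0, 0, 0, 1]]}}

```text
t: 13.37
eef_pos: [498.3, -181.3, 160.5]
orientation: [3.141, 0.001, 1.826]
force: [0.0, -0.6, 0.0]
opening: 85.8
grasp_force: 0.0
```

```bash
python3 fit.py; ls pics
```

```text
13.3667 [ 498.2573098  -181.2668734   160.46840147] [3.14088592e+00 7.91875043e-04 1.82551371e+00] [ 0.92533587  0.32847197 -0.75140148  1.92227007  0.26689182  0.99087199
  0.30750453]
w blue 1966 102.8 ((498.0141906738281, -179.78781127929688), (55.2276725769043, 43.425437927246094), 21.974184036254883)
w red 3506 128.7 ((498.03076171875, -180.1802520751953), (38.66770935058594, 37.782386779785156), 45.98912811279297)
w wall 4116 31.6 ((498.30877685546875, -180.755126953125), (96.11023712158203, 81.35416412353516), 22.00458335876465)
t red 122 129.2 ((504.4725341796875, -197.02549743652344), (28.7474422454834, 70.34107208251953), 34.98540496826172)
t wall 774 32.2 ((498.3758850097656, -181.34759521484375), (95.93653869628906, 82.18046569824219), 22.1099796295166)
side1.png
tf1176.png
tf1336.png
tf800.png
top1.png
w1.png
wf1176.png
wf1336.png
wf800.png
```

Emit:
{"name": "servo_tool", "arguments": {"commands": [[0, 0, 0.3, 0, 0, 0, 1], [0, 0, 0.4, 0, 0, 0, 1], [0, 0, 0.4, 0, 0, 0, 1], [0, 0, 0.4, 0, 0, 0, 1], [0, 0, 0.25, 0, 0, 0, 1]]}}

```text
t: 13.88
eef_pos: [496.1, -180.7, 104.6]
orientation: [-3.139, -0.002, 1.826]
force: [-0.6, 0.2, 0.4]
opening: 85.5
grasp_force: 0.0
```

Emit:
{"name": "servo_tool", "arguments": {"commands": [[0, 0, 0, 0, 0, 0, 1], [0, 0, 0, 0, 0, 0, 1], [0, 0, 0, 0, 0, 0, 1], [0, 0, 0, 0, 0, 0, 1], [0, 0, 0, 0, 0, 0, 1]]}}

```text
t: 14.3
eef_pos: [498.5, -181.4, 108.1]
orientation: [3.14, 0.001, 1.826]
force: [-0.5, -0.9, 0.3]
opening: 85.4
grasp_force: 0.0
```

Emit:
{"name": "servo_tool", "arguments": {"commands": [[0, 0, 0.13, 0, 0, 0, 1], [0, 0, 0, 0, 0, 0, 1], [0, 0, 0, 0, 0, 0, -1], [0, 0, 0, 0, 0, 0, -1], [0, 0, 0, 0, 0, 0, -1]], "newtons": 40}}

```text
t: 14.72
eef_pos: [497.9, -181.2, 103.5]
orientation: [3.142, 0.0, 1.826]
force: [0.9, -0.4, 0.1]
opening: 51.3
grasp_force: 0.0
```

Emit:
{"name": "servo_tool", "arguments": {"commands": [[0, 0, 0, 0, 0, 0, -1], [0, 0, 0, 0, 0, 0, -1], [0, 0, 0, 0, 0, 0, -1]]}}

```text
t: 14.97
eef_pos: [497.6, -181.4, 103.7]
orientation: [-3.141, 0.0, 1.826]
force: [-1.9, 0.2, 2.3]
opening: 37.0
grasp_force: 39.9
```

```bash
python3 -c "
from cell import bot; s=bot.get_state(); print(s['force'],s['moment'],s['joint_positions'],s['eef_pos'])"
```

```text
[-1.93878091  0.1671671   2.25915645] [-0.03321163  0.34011072  0.01131442] [ 0.88411869  0.41069699 -0.71326674  1.96225054  0.34309746  0.89141269
  0.24774193] [ 497.56282167 -181.36664728  103.68572425]
```

Emit:
{"name": "servo_tool", "arguments": {"commands": [[0, 0, 0, 0, 0, 0.04, -1], [0, 0, 0, 0, 0, 0.08, -1], [0, 0, 0, 0, 0, 0.08, -1], [0, 0, 0, 0, 0, 0.08, -1], [0, 0, 0, 0, 0, 0.08, -1]]}}

```text
t: 15.38
eef_pos: [498.5, -180.4, 103.7]
orientation: [3.14, -0.001, 1.446]
force: [0.2, 1.3, 0.1]
opening: 37.0
grasp_force: 40.0
```

```bash
python3 -c "
from cell import bot; s=bot.get_state(); print(s['force'],s['moment'],s['joint_positions'],s['eef_pos'])"
```

```text
[0.17395756 1.25646486 0.05380176] [ 0.22317031 -0.10456535  0.13524636] [ 0.82170193  0.39138463 -0.63908066  1.96479155  0.2988979   0.87806367
 -0.09873592] [ 498.51726735 -180.38980648  103.65326595]
```

Moment about z is 0.135 N m, the cap's friction. Continue.

Emit:
{"name": "servo_tool", "arguments": {"commands": [[0, 0, 0, 0, 0, 0.08, -1], [0, 0, 0, 0, 0, 0.08, -1], [0, 0, 0, 0, 0, 0.08, -1], [0, 0, 0, 0, 0, 0.08, -1], [0, 0, 0, 0, 0, 0.08, -1]]}}

```text
t: 15.8
eef_pos: [498.6, -180.5, 103.7]
orientation: [3.14, -0.001, 1.027]
force: [0.3, 1.2, 1.0]
opening: 36.8
grasp_force: 40.0
```

Emit:
{"name": "servo_tool", "arguments": {"commands": [[0, 0, 0, 0, 0, 0.08, -1], [0, 0, 0, 0, 0, 0.08, -1], [0, 0, 0, 0, 0, 0.08, -1], [0, 0, 0, 0, 0, 0.08, -1], [0, 0, 0, 0, 0, 0.08, -1]]}}

```text
t: 16.22
eef_pos: [498.6, -180.6, 103.7]
orientation: [3.141, -0.001, 0.609]
force: [-0.3, 0.9, 0.3]
opening: 36.7
grasp_force: 40.0
```

Emit:
{"name": "servo_tool", "arguments": {"commands": [[0, 0, 0, 0, 0, 0.08, -1], [0, 0, 0, 0, 0, 0.08, -1], [0, 0, 0, 0, 0, 0.08, -1], [0, 0, 0, 0, 0, 0.08, -1], [0, 0, 0, 0, 0, 0.08, -1]]}}

```text
t: 16.63
eef_pos: [498.6, -180.7, 103.6]
orientation: [3.141, -0.001, 0.19]
force: [1.4, 0.9, 0.4]
opening: 36.9
grasp_force: 40.0
```

Emit:
{"name": "servo_tool", "arguments": {"commands": [[0, 0, 0, 0, 0, 0.06, -1], [0, 0, 0, 0, 0, 0.06, -1], [0, 0, 0, 0, 0, 0.06, -1], [0, 0, 0, 0, 0, 0.04, -1], [0, 0, 0, 0, 0, 0, -1]]}}

```text
t: 17.05
eef_pos: [498.5, -180.8, 103.6]
orientation: [-3.141, -0.001, -0.038]
force: [-0.3, 0.5, 0.7]
opening: 36.6
grasp_force: 40.1
```

```bash
python3 -c "
from cell import bot; s=bot.get_state(); print(s['force'],s['moment'],s['joint_positions'],s['eef_pos'])"
```

```text
[-0.28900169  0.48431289  0.71406799] [ 0.01876491  0.00420884 -0.05651558] [ 0.58614339  0.34187831 -0.36184132  1.97531113  0.15814429  0.850023
 -1.46979303] [ 498.49481535 -180.75971025  103.64502642]
```

Emit:
{"name": "servo_tool", "arguments": {"commands": [[0, 0, 0, 0, 0, 0.05, -1], [0, 0, 0, 0, 0, 0.05, -1], [0, 0, 0, 0, 0, 0.05, -1], [0, 0, 0, 0, 0, 0.05, -1], [0, 0, 0, 0, 0, 0.03, -1]]}}

```text
t: 17.47
eef_pos: [498.5, -180.9, 103.6]
orientation: [-3.141, -0.001, -0.279]
force: [0.3, 0.6, 0.2]
opening: 36.6
grasp_force: 40.1
```

```bash
cat > st.py <<'E'
from cell import bot; s=bot.get_state(); print(s['force'],s['moment'],s['orientation'],s['joint_positions'][6])
E
python3 st.py
```

```text
[0.32868988 0.55260366 0.15213494] [-7.90789774e-05 -6.21207419e-02  1.50294668e-01] [-3.14131173e+00 -1.11660074e-03 -2.78625547e-01] -1.694446524964798
```

Emit:
{"name": "servo_tool", "arguments": {"commands": [[0, 0, 0, 0, 0, 0.03, -1], [0, 0, 0, 0, 0, 0.03, -1], [0, 0, 0, 0, 0, 0.03, -1]]}}

```text
t: 17.72
eef_pos: [498.4, -180.9, 103.6]
orientation: [-3.141, -0.001, -0.372]
force: [0.1, 0.4, 0.3]
opening: 36.7
grasp_force: 40.1
```

```bash
python3 st.py
```

```text
[0.14989024 0.4362156  0.27656279] [ 0.00698089 -0.04778322  0.07662332] [-3.14118857e+00 -9.82440837e-04 -3.72166143e-01] -1.7818117075525435
```

Emit:
{"name": "servo_tool", "arguments": {"commands": [[0, 0, 0, 0, 0, 0.03, -1], [0, 0, 0, 0, 0, 0.03, -1]]}}

```text
t: 17.88
eef_pos: [498.4, -180.9, 103.7]
orientation: [-3.141, -0.001, -0.435]
force: [0.7, -0.0, 1.2]
opening: 36.2
grasp_force: 40.1
```

```bash
python3 st.py
```

```text
[ 0.74167496 -0.00401669  1.21566459] [ 0.00984838 -0.00394514  0.16675729] [-3.14114311e+00 -1.03122859e-03 -4.35016953e-01] -1.8405504079476993
```

Emit:
{"name": "servo_tool", "arguments": {"commands": [[0, 0, 0, 0, 0, 0.03, -1], [0, 0, 0, 0, 0, 0.03, -1]]}}

```text
t: 18.05
eef_pos: [498.4, -180.9, 103.6]
orientation: [-3.141, -0.001, -0.498]
force: [0.6, 0.2, 0.9]
opening: 36.5
grasp_force: 40.1
```

```bash
python3 st.py
```

```text
[0.64775901 0.1990608  0.925273  ] [-0.07063109 -0.02030837  0.14117635] [-3.14112486e+00 -8.35401643e-04 -4.97830369e-01] -1.8992772757540426
```

Emit:
{"name": "servo_tool", "arguments": {"commands": [[0, 0, 0, 0, 0, 0.03, -1], [0, 0, 0, 0, 0, 0.03, -1]]}}

```text
t: 18.22
eef_pos: [498.1, -181.6, 103.6]
orientation: [3.141, -0.001, -0.56]
force: [0.0, -2.0, -0.3]
opening: 37.1
grasp_force: 40.1
```

```bash
python3 st.py
python3 - <<'E'
from h import *
c=camera("top"); cv2.imwrite("pics/t3.png",cv2.resize(c["image"][165:275,310:460],None,fx=5,fy=5,interpolation=cv2.INTER_CUBIC))
E
```

```text
[ 0.00476841 -1.9903388  -0.28054421] [-0.5768819   0.11584128  0.19356488] [ 3.14087880e+00 -1.02263155e-03 -5.60056840e-01] -1.957747519678114
```

Emit:
{"name": "servo_tool", "arguments": {"commands": [[0, 0, 0, 0, 0, 0.03, -1], [0, 0, 0, 0, 0, 0.03, -1]]}}

```text
t: 18.43
eef_pos: [498.1, -181.5, 103.5]
orientation: [3.14, -0.001, -0.619]
force: [0.0, -1.1, 1.0]
opening: 36.8
grasp_force: 40.1
```

```bash
python3 st.py
```

```text
[ 0.01419745 -1.08654948  1.04615881] [-0.20858405  0.01912769  0.04012384] [ 3.14037387e+00 -1.13155205e-03 -6.19492197e-01] -2.014154947123732
```

Emit:
{"name": "servo_tool", "arguments": {"commands": [[0, 0, 0, 0, 0, 0.03, -1], [0, 0, 0, 0, 0, 0.03, -1]]}}

```text
t: 18.6
eef_pos: [498.3, -181.7, 103.6]
orientation: [3.14, -0.002, -0.681]
force: [0.1, -1.9, -1.4]
opening: 36.3
grasp_force: 40.3
```

```bash
python3 st.py
```

```text
[ 0.08991294 -1.88956112 -1.38782323] [-0.35050211 -0.01893319  0.78857917] [ 3.14048332e+00 -2.12025158e-03 -6.81490999e-01] -2.072388472855797
```

Emit:
{"name": "servo_tool", "arguments": {"commands": [[0, 0, 0, 0, 0, 0.02, -1], [0, 0, 0, 0, 0, 0, -1]]}}

```text
t: 18.77
eef_pos: [498.6, -182.0, 103.7]
orientation: [3.141, -0.002, -0.706]
force: [1.4, -1.8, -1.0]
opening: 36.9
grasp_force: 40.6
```

```bash
python3 st.py
python3 - <<'E'
from h import *
s,c,W=wrist(); Z=W[...,2]; near=np.hypot(W[...,0]-498.6,W[...,1]+181.3)<75
hsv=cv2.cvtColor(c["image"],cv2.COLOR_BGR2HSV)
m=near&(hsv[...,0]>100)&(hsv[...,0]<130)&(hsv[...,1]>120)&(Z>98)&(Z<108)
print(cv2.minAreaRect(W[m][:,:2].astype(np.float32)))
cv2.imwrite("pics/w4.png",c["image"])
E
```

```text
[ 1.42310925 -1.83438072 -1.04583246] [-0.57862344 -0.22051716  0.54829695] [ 3.14144832e+00 -2.39456890e-03 -7.06093834e-01] -2.0940696028456656
((517.0203247070312, -188.89259338378906), (52.202205657958984, 26.720609664916992), 52.5364990234375)
```

View pics/w4.png

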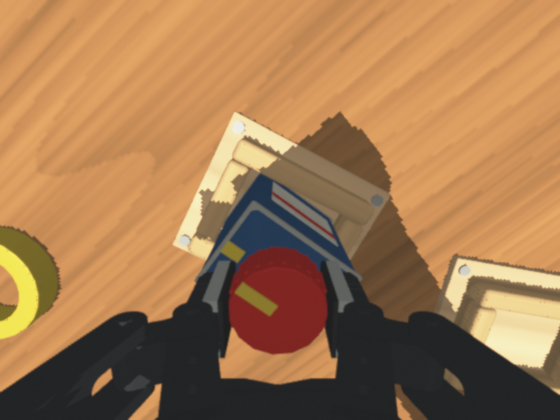

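The wrist view shows the cap's bar at about (257,298) pointing up-left towards the yellow mark at (232,252), with the tin in the cradle. I'll measure the bar, the mark and the tin's edges in 3D.

```bash
cat > bar.py <<'E'
from h import *
s,c,W=wrist(); Z=W[...,2]; near=np.hypot(W[...,0]-498.6,W[...,1]+181.3)<60
hsv=cv2.cvtColor(c["image"],cv2.COLOR_BGR2HSV); H=hsv[...,0]
ye=near&(H>18)&(H<35)&(hsv[...,1]>130)
red=near&((H<8)|(H>172))&(hsv[...,1]>130)&(Z>124)
def line(P):
    P=P[:,:2]; m=P.mean(0); u,d,v=np.linalg.svd(P-m); return m,np.degrees(np.arctan2(v[0][1],v[0][0])),np.ptp((P-m)@v[0])
b=W[ye&(Z>124)&(Z<135)]; k=W[ye&(Z>98)&(Z<109)]
print("psi",np.degrees(s["orientation"][2]),s["eef_pos"]); print("bar",len(b),line(b)); print("mark",len(k),line(k))
capp=W[(red|ye)&(Z>124)&(Z<135)]
print("cap",cv2.minEnclosingCircle(capp[:,:2].astype(np.float32)))
t=W[near&(Z>99)&(Z<107)&((ye)|((H>95)&(H<130)&(hsv[...,1]>60)))]
h=cv2.convexHull(t[:,:2].astype(np.float32))[:,0]
d=np.roll(h,-1,0)-h; L=np.hypot(*d.T)
for i in np.argsort(-L)[:6]: print("edge",L[i].round(1),np.degrees(np.arctan2(d[i,1],d[i,0])).round(1),h[i])
print(len(t),cv2.minAreaRect(t[:,:2].astype(np.float32)))
w=W[near&(Z>28)&(Z<36)]
E
python3 bar.py
```

```text
psi -40.48543124629324 [ 498.56284511 -181.99240404  103.68308279]
bar 539 (array([ 509.109     , -178.61064649]), np.float64(-167.51456561031847), np.float64(16.139696553699537))
mark 260 (array([ 522.89285127, -175.27972598]), np.float64(-168.2238112162782), np.float64(8.710204444641038))
cap ((499.2795715332031, -180.70379638671875), 19.953323364257812)
edge 59.9 -130.4 [ 522.53674 -159.92091]
edge 30.5 13.3 [ 489.23016 -207.01854]
edge 14.2 101.8 [ 530.4328 -190.3393]
edge 11.9 105.0 [ 526.46857 -171.87526]
edge 10.7 24.9 [ 518.9551  -199.99304]
edge 5.7 -10.5 [ 483.66064 -205.98946]
2469 ((513.7403564453125, -191.8579864501953), (60.492889404296875, 27.954870223999023), 49.643592834472656)
```

Emit:
{"name": "servo_tool", "arguments": {"commands": [[0, 0, 0, 0, 0, -0.03, -1], [0, 0, 0, 0, 0, -0.04, -1], [0, 0, 0, 0, 0, -0.04, -1], [0, 0, 0, 0, 0, -0.04, -1], [0, 0, 0, 0, 0, 0, -1]]}}

```text
t: 19.28
eef_pos: [497.9, -180.4, 103.6]
orientation: [-3.14, 0.001, -0.552]
force: [1.0, -0.0, 1.2]
opening: 36.7
grasp_force: 40.7
```

```bash
python3 st.py; python3 bar.py
```

```text
[ 1.02149048 -0.04935547  1.15566827] [ 0.03493533 -0.15502131  0.0961713 ] [-3.13992635e+00  9.48133290e-04 -5.52048236e-01] -1.9483435270080025
psi -31.63003400073543 [ 497.91350353 -180.39527272  103.58004839]
bar 544 (array([ 507.97418377, -175.77571917]), np.float64(-159.0692638388926), np.float64(16.301356312888416))
mark 259 (array([ 521.20449315, -170.71557599]), np.float64(-160.16735131343106), np.float64(8.743705038305517))
cap ((498.6226501464844, -179.5462188720703), 19.98080825805664)
edge 50.3 -119.9 [ 518.5262  -154.02107]
edge 22.6 20.6 [ 498.4552  -201.93471]
edge 16.3 109.1 [ 530.5719  -184.35666]
edge 14.9 113.4 [ 525.2416  -169.00302]
edge 5.7 22.1 [ 523.588   -192.41348]
edge 5.2 -65.4 [ 493.4409  -197.66411]
2482 ((517.3410034179688, -184.18185424804688), (53.47930145263672, 28.004776000976562), 60.11042404174805)
```

The tin turned back with the cap, to about 21°, and the bar still points at the mark. Release and rise.

Emit:
{"name": "servo_tool", "arguments": {"commands": [[0, 0, 0, 0, 0, 0, 1], [0, 0, 0, 0, 0, 0, 1], [0, 0, 0, 0, 0, 0, 1], [0, 0, 0, 0, 0, 0, 1], [0, 0, 0, 0, 0, 0, 1]]}}

```text
t: 19.75
eef_pos: [497.6, -181.2, 103.4]
orientation: [3.142, 0.0, -0.551]
force: [0.2, -0.8, 1.1]
opening: 85.3
grasp_force: 0.0
```

Emit:
{"name": "servo_tool", "arguments": {"commands": [[0, 0, -0.2, 0, 0, 0, 1], [0, 0, -0.6, 0, 0, 0, 1], [0, 0, -0.6, 0, 0, 0, 1], [0, 0, -0.6, 0, 0, 0, 1], [0, 0, -0.5, 0, 0, 0, 1]]}}

```text
t: 20.17
eef_pos: [498.3, -181.2, 180.2]
orientation: [-3.141, -0.001, -0.551]
force: [0.1, 0.7, -0.2]
opening: 85.3
grasp_force: 0.0
```

Emit:
{"name": "servo_tool", "arguments": {"commands": [[0, 0, 0, 0, 0, 0, 1], [0, 0, 0, 0, 0, 0, 1], [0, 0, 0, 0, 0, 0, 1], [0, 0, 0, 0, 0, 0, 1]]}}

```text
t: 20.5
eef_pos: [496.7, -180.9, 177.1]
orientation: [3.141, 0.003, -0.551]
force: [0.3, 0.2, 0.4]
opening: 85.3
grasp_force: 0.0
```

```bash
python3 bar.py
python3 - <<'E'
from h import *
s,c,W=wrist(); cv2.imwrite("pics/w5.png",c["image"])
E
```

```text
psi -31.571432267048554 [ 496.71608735 -180.89055329  177.10439667]
bar 223 (array([ 507.8748339, -175.5742691]), np.float64(-159.22564192574922), np.float64(15.932968332654607))
mark 114 (array([ 521.05686641, -170.52732774]), np.float64(-156.80869348637918), np.float64(8.2917411581113))
cap ((498.43524169921875, -179.3250732421875), 19.88726043701172)
edge 38.7 -158.5 [ 503.0615 -154.384 ]
edge 30.4 -69.0 [ 466.85495 -175.55272]
edge 26.0 21.1 [ 504.64453 -199.35599]
edge 18.5 110.1 [ 531.2557 -186.3747]
edge 16.0 112.1 [ 524.8841  -168.95406]
edge 13.2 20.6 [ 492.33035 -203.98433]
1959 ((498.419921875, -178.96835327148438), (56.58989715576172, 42.52232360839844), 21.116899490356445)
```

View pics/w5.png

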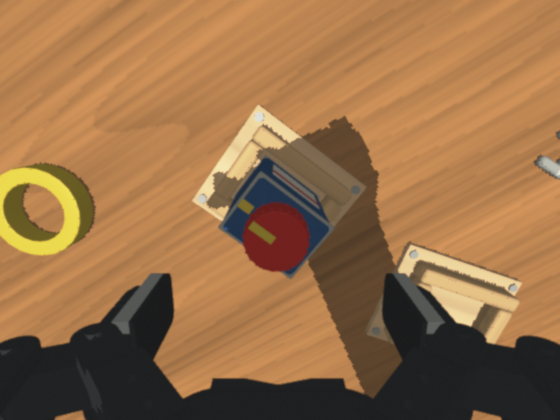

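The tin stands square in the cradle, with the cap at (277,237). The bar at (262,233) is in line with the mark at (246,206): 20.8° against the tin's 21.1°. The gripper is clear.

```bash
python3 -c "
from cell import bot; print(bot.finish_job())"
```

```text
the job is handed in; nothing more can be done
None
```

The job is handed in: the blue tin stands square in the cradle farthest from the base, its cap screwed to the stop with the bar on the mark, and the other tins and the tape roll were not touched.

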